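# Stack the keyed food warmer for serving

### The arm

A 7-joint arm with a two-finger parallel gripper is mounted at the origin on the work surface. World frame = base frame: x ahead of the robot, y to its left, z up, the work surface at z = 0. Lengths are in mm, angles in rad, forces in N, time in s.
With the tool pointing down it reaches from about 400 to 875 mm from the base axis. Payload 4.4 kg.
Tool frame: the origin (TCP) lies at the very end of the fingers, on their centre line; the grasp point (between the pads) lies 19 mm behind it; z points along the fingers, y is the direction in which the jaws open and shut (so a half turn about z gives the same grasp; the last joint's range is limited). The gripper opens to 85 mm and grips with 20 to 120 N. Pads are 22 mm wide; open, the fingers measure 114 mm over their backs; the gripper's body (76 mm by 85 mm) begins 54 mm behind the grasp point. The pads swing forward as they close: fully open they stand 13 mm farther back than shut.
Start: joints at [-1.301, 0.628, 0.038, 1.517, -0.027, 0.996, -0.02], TCP at [214.168, 613.718, 231.313] pointing down, gripper open.
Joint ranges: [-3.06, 3.06], [-0.37, 2.12], [-1.25, 1.32], [0.18, 2.47], [-1.1, 4.24], [0.23, 1.98], [-2.94, 2.94]. Speed limits (rad/s): [2.57, 2.57, 3.14, 3.14, 3.14, 3.14, 3.14].

### API

Orientations are given as [roll, pitch, yaw] about the fixed x, y, z axes, in that order (R = Rz(yaw) Ry(pitch) Rx(roll)).
In Python, from cell import read_state, get_image, finish_job gives the robot as it stands.
- The arm moves only by the tool carry_out, never from a script. Its argument "series" is a list that holds one entry, the list of rows, each a list of 7 numbers: the shift along the tool's x, y, z in cm, then the turn, a rotation vector about the tool's x, y, z in rad, then the finger opening in cm, from 0 to 8.54. In form: [[[x, y, z, wx, wy, wz, grip], ...]]. A call has 1 to 5 rows; each row is the pose to reach, as a shift and turn from the pose commanded when the call began, along the tool's axes at that moment; what a row does not reach only later rows make up. A row lasts 1/12 s, in which the tool goes at most 41.7 mm and 7.16 degrees, less where a joint would pass 70% of its speed; a pose out of reach is approached as far as the arm can. A call with a gripper value outside its range is refused whole. The fingers move at their own pace and stop on an object; the grip force is fixed at half the most. Time passes only in rows, so rows that repeat a pose let the fingers close. It gives the time, the measured TCP pose, the force and the opening at its end, in the units of the state.
- read_state(): the state, without advancing time (a new reading comes with each control period).
- get_image(name): name is "scene" or "top"; returns a dict with "img" (384x512x3 uint8, blue, green, red), "z_map" (384x512 float32, mm along the optical axis (not along the pixel's ray), 0 where there is no reading), "mtx" (3x3 intrinsics, pixels), "T" (4x4, takes a point from camera to world coordinates). Camera axes: x right, y down, z forward; pixel columns grow to the right and rows downward; lengths in mm; the calibration is good to about 2 mm. A picture is of the moment at which its call begins.
- finish_job(): hands the job in, once; it reports no verdict.
The state is a dict: "clock": time; "qpos": joint angles; "qd": joint speeds; "tau": joint torques, N m; "eef_pos": TCP position; "tool_rot": TCP orientation; "force": force on the tool from outside, world axes, zero at the start; "torque": the same for the moment, N m; "width": finger opening in mm.
Only numpy, scipy, OpenCV 4.12 (cv2) and the standard library are available. Lean on these libraries where they do the work, as an engineer would, in place of code of your own. Each camera call takes 0.05 s, during which the arm holds its last target.

### The job

Put the food warmer together: set the open pan on the round warming base so that the notch in the pan's flange drops over the base's key and the pan sits fully home, then close the pan with its lid, the lid's notch over the pan's own key and the lid fully home. Lower both pieces gently, do not drop them, let go of them, and leave the bottle, the bowl and the spatula where they are.

Things in the scene. Friction and masses are not known exactly. Their poses are not given: they have to be found in the camera images.
- base: Round grey warming base, fixed to the counter. Origin: centre of its underside, z up. Open cup, outer diameter 160, inner 151 mm, flat rim 50 mm up. One upright steel key outside the wall on its +x side. A small black knob on its -x side (22 mm across, 28 mm up, standing 10 mm out of the wall) is only for show.
- base_key (a point): The base's key at rim height: 87 mm from the base's axis along its +x, 50 mm up. The key is 16 mm wide, spans radius 83 to 91 mm, stands 14 mm above the rim; its top 5 mm is only 10 mm wide, as a lead-in.
- pan: Round open steel pan, loose, about 0.5 kg, upright. Origin: centre of its underside, z up. Wall outer diameter 160, inner 151 mm, rim 66 mm up, inner floor 10 mm up. Notch on its +x side, its own key for the lid on its -x side. Seated: origin 40 mm above the base's on the same axis, x axes pointing the same way; with the notch off the key it stays high or tilted.
- pan_notch (a point): Middle of the pan's notch: 87 mm from its axis along +x, 10 mm up; seated it meets point base_key. The notch, 22 mm wide and open outwards, is in a flange 188 mm in diameter, 10 to 16 mm up, that lands on the base's rim. Below the flange a 10 mm tall spigot, diameter 143 mm (tapering to 128 at the bottom), drops inside that rim.
- pan_key (a point): The pan's own key at rim height: 87 mm from the pan's axis along its -x, 66 mm up. Same shape as the base's key: 16 mm wide, radius 83 to 91 mm, 14 mm above the rim, top 5 mm narrowed to 10 mm.
- pan_handle (a point): Middle of the pan's handle, on its axis 46 mm up: a fixed straight aluminium bar across the pan's inside along the pan's y axis, 14 mm wide (along x), 12 mm high, open below.
- lid: Round steel lid, loose, about 0.4 kg, right way up. Origin: centre of its underside, z up. Flat top 19 mm up, notch on its +x side. Seated on the pan: origin 56 mm above the pan's on the same axis, the lid's +x pointing along the pan's -x.
- lid_notch (a point): Middle of the lid's notch: 87 mm from its axis along +x, 10 mm up; seated it meets point pan_key. Flange (188 mm in diameter, 10 to 16 mm up), notch (22 mm wide) and the spigot below (143 mm, tapered, 10 mm tall) are the same as the pan's.
- lid_handle (a point): Middle of the lid's handle, on its axis 46 mm up: a straight aluminium bar along the lid's y axis, 100 mm long, 14 mm wide (along x), 12 mm high, on two posts 38 to 50 mm from the axis, open between them.
- bottle: Bystander: red squeeze bottle with a white cap, diameter 64 mm, 180 mm tall, upright. Origin: centre of its underside.
- bowl: Bystander: white bowl, diameter 130 mm, 50 mm tall. Origin: centre of its underside.
- spatula: Bystander: spatula lying on the counter beyond the work, 280 mm long along its own x, blade 65 mm wide at +x. Origin: on its underside, mid-length.
Not all that is in view belongs to the job. What is shaped like the lid but orange is not meant.

How it is judged (in metres and radians):
On the way, in this order (a step that is already met when the one before it is completed fails the run):
1. the pan sits home on the base, its notch over the base's key, and has been let go (distance between pan_notch and base_key below 0.006 m and horizontal distance between pan and base below 0.005 m and z of pan in the frame of base below 0.042 m and angle between pan's own z axis and vertical below 0.03 rad and contact force between the fingers and pan below 0.2 N), for 0.2 s.
2. the lid sits home on the pan, its notch over the pan's key, and has been let go (distance between lid_notch and pan_key below 0.006 m and horizontal distance between lid and pan below 0.005 m and z of lid in the frame of pan below 0.058 m and angle between lid's own z axis and vertical below 0.03 rad and contact force between the fingers and lid below 0.2 N), for 0.2 s.
At the end, for the whole second after the job is handed in: The pan is home on the base and the lid home on the pan: each notch within 6 mm of its key, the axes within 5 mm, each piece no more than 2 mm above its seat and level within 0.03 rad, both at rest and released (distance between pan_notch and base_key below 0.006 m and horizontal distance between pan and base below 0.005 m and z of pan in the frame of base below 0.042 m and angle between each of pan, lid's own z axis and vertical below 0.03 rad and distance between lid_notch and pan_key below 0.006 m and horizontal distance between lid and pan below 0.005 m and z of lid in the frame of pan below 0.058 m and linear speed of each of pan, lid below 0.02 m/s); the robot touches nothing.
It fails at once if the pan is dropped: it moves faster than 0.6 m/s (a free fall of about 20 mm) with nothing holding it (contact force between the fingers and pan below 0.1 N and linear speed of pan above 0.6 m/s).
It fails at once if the lid is dropped: it moves faster than 0.6 m/s (a free fall of about 20 mm) with nothing holding it (contact force between the fingers and lid below 0.1 N and linear speed of lid above 0.6 m/s).
It fails at once if the bottle, the bowl or the spatula is moved by more than 30 mm, or the bottle tipped (distance of any of bottle, bowl, spatula from where it was at the start of the episode above 0.03 m or angle between bottle's own z axis and vertical above 0.5 rad).
It also fails if it takes over 67 s, if anything falls off the work surface, if the arm or the gripper's body presses on something with over 40 N, if the wrist force passes 120 N, or if a joint passes its speed limit or range.

## Working session

There is one attempt and no reset: what is moved stays moved. The work goes in short steps, Python scripts to look and compute and a tool call to move; the robot and the scene stay as the last step left them, time stands still between calls to the robot, and variables do not carry over. Pictures are saved under pics/ and viewed, and the job is handed in when it is done.

Besides the shell and the picture viewer there is one more tool, called after "Call:" as name(argument=value, ...) on one line, values as JSON. carry_out: Moves the arm, as the interface text tells. Its arguments: {"type":"object","properties":{"series":{"type":"array","items":{"type":"array","items":{"type":"array","items":{"type":"number"}}}}},"required":["series"]}

```bash
mkdir -p pics; ls
python3 - <<'E'
from cell import *
import cv2,numpy as np
print(read_state())
for n in("scene","top"):
    d=get_image(n); cv2.imwrite(f"pics/{n}0.png",d["img"]); print(n,d["mtx"],d["T"].round(3)); np.savez(f"{n}0.npz",**d)
E
```

```text
pics
{'clock': 0.0, 'qpos': array([-1.30082093,  0.62931513,  0.03845581,  1.51836906, -0.02699493,
        0.99628648, -0.02001178]), 'qd': array([-0.00093822,  0.00116405, -0.00134648, -0.00051246, -0.00134674,
       -0.00105108,  0.00142446]), 'tau': array([-3.97751701e-04, -5.63412988e+01,  1.22657362e+00, -1.93453038e+01,
        1.10791769e-02,  1.03263554e-02,  8.62075638e-06]), 'eef_pos': array([213.95367049, 613.12345896, 230.40908731]), 'tool_rot': array([-3.13973336e+00,  3.53262730e-05,  2.80579703e+00]), 'force': array([0.86131498, 0.10580271, 0.79247422]), 'torque': array([-0.02734494,  0.04466883, -0.02908517]), 'width': 85.44654384878817}
scene [[384.23210028   0.         259.40481724]
 [  0.         384.23210028 194.37803784]
 [  0.           0.           1.        ]] [[ 5.820000e-01  5.580000e-01 -5.910000e-01  1.328834e+03]
 [ 8.130000e-01 -3.960000e-01  4.270000e-01 -5.806060e+02]
 [ 4.000000e-03 -7.290000e-01 -6.850000e-01  1.039304e+03]
 [ 0.000000e+00  0.000000e+00  0.000000e+00  1.000000e+00]]
top [[392.54486601   0.         256.19051763]
 [  0.         392.54486601 189.49864018]
 [  0.           0.           1.        ]] [[ 1.000000e-02 -9.930000e-01  1.160000e-01  3.749180e+02]
 [-1.000000e+00 -1.000000e-02 -0.000000e+00  7.605000e+00]
 [ 2.000000e-03 -1.160000e-01 -9.930000e-01  1.359325e+03]
 [ 0.000000e+00  0.000000e+00  0.000000e+00  1.000000e+00]]
```

View pics/scene0.png

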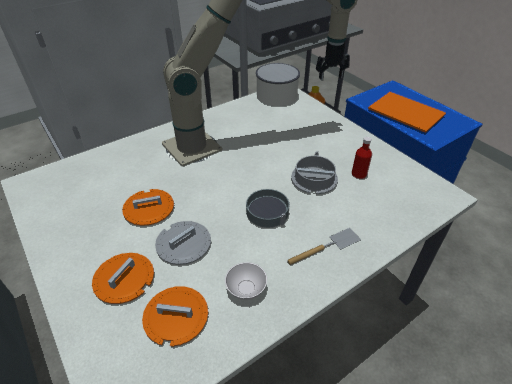

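View pics/top0.png

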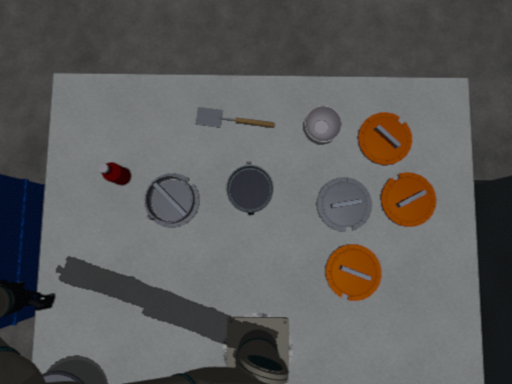

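The top view shows the pan at about (172,200), the dark base at (250,189), and the grey lid at (344,204). The orange decoy lids are at (384,138), (408,199) and (353,272). The bottle is at (117,174), the bowl at (322,125) and the spatula at (235,118). Next I'll take close crops to check these choices.

Run:
```python
import cv2,numpy as np
d=np.load("top0.npz");im=d["img"]
c=[cv2.resize(im[v-36:v+36,u-36:u+36],(396,396),interpolation=cv2.INTER_CUBIC) for u,v in((172,200),(250,189),(344,204))]
s=np.load("scene0.npz")["img"]
e=[cv2.resize(s[v-36:v+36,u-36:u+36],(396,396),interpolation=cv2.INTER_CUBIC) for u,v in((315,172),(268,208),(183,242))]
cv2.imwrite("pics/crop0.png",cv2.resize(np.vstack([np.hstack(c),np.hstack(e)]),(800,533)))
```

```text
(no output)
```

View pics/crop0.png

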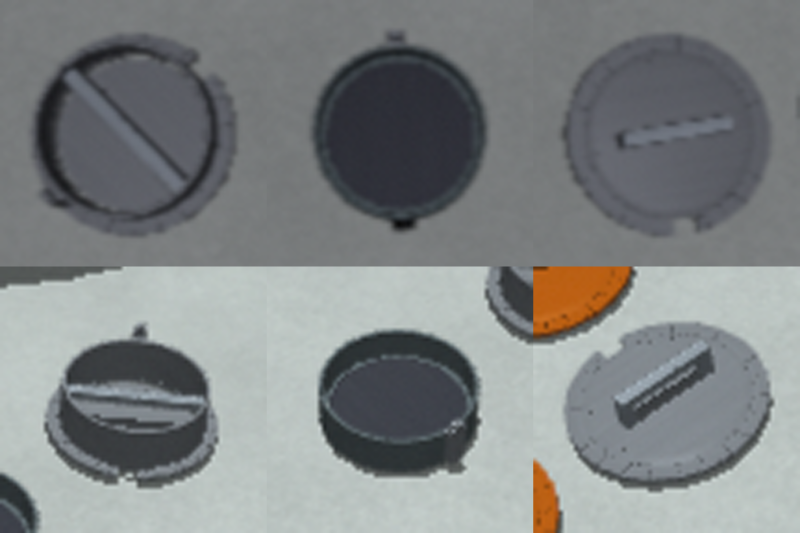

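Crop check: the pan has its notch at upper right and its key at lower left. The base has its key at the top (world +x) and its knob at the bottom. The grey, non-orange lid has its notch at the bottom. Now I'll measure them.

```bash
cat > h.py <<'E'
import numpy as np,cv2
from scipy.optimize import least_squares
def cast(d,uv,z):
    uv=np.atleast_2d(np.asarray(uv,float)); K=d["mtx"];T=d["T"]
    r=np.c_[(uv[:,0]-K[0,2])/K[0,0],(uv[:,1]-K[1,2])/K[1,1],np.ones(len(uv))]@T[:3,:3].T
    o=T[:3,3]; return o+r*((z-o[2])/r[:,2])[:,None]
def cloud(d):
    z=d["z_map"];K=d["mtx"];T=d["T"];v,u=np.mgrid[:z.shape[0],:z.shape[1]]
    p=np.dstack([(u-K[0,2])/K[0,0]*z,(v-K[1,2])/K[1,1]*z,z])@T[:3,:3].T+T[:3,3]
    p[z==0]=np.nan; return p
def proj(d,p):
    p=np.atleast_2d(p);T=d["T"];c=(p-T[:3,3])@T[:3,:3]; q=c@d["mtx"].T; return q[:,:2]/q[:,2:]
def fitc(p,R):
    f=lambda x:np.hypot(p[:,0]-x[0],p[:,1]-x[1])-R
    s=least_squares(f,p[:,:2].mean(0),loss="soft_l1",f_scale=1.5); r=f(s.x); return s.x,np.sqrt(np.median(r**2)),r
E
python3 - <<'E'
from h import *
for n in("top","scene"):
    d=dict(np.load(n+"0.npz")); P=cloud(d)
    print(n,"table z",np.nanmedian(P[150:160,300:310,2]) if n=="top" else np.nanmedian(P[215:220,340:350,2]))
    for nm,(cx,cy) in dict(pan=cast(d,[(172,200)],30)[0,:2],base=cast(d,[(250,189)],30)[0,:2],lid=cast(d,[(344,204)],20)[0,:2]).items() if n=="top" else C.items():
        if n=="top": C=globals().get("C",{}); C[nm]=(cx,cy)
        m=np.hypot(P[...,0]-cx,P[...,1]-cy)<125
        z=P[m][:,2]; print(nm,round(cx),round(cy),np.histogram(z,bins=[-20,-5,5,8,13,19,25,35,42,46,49,52,56,60,64,68,75,85,100]))
E
```

```text
top table z -0.333904511699302
pan 491 293 (array([  98, 1664,  332,  761,  459,   62,   64,   48,   28,   45,  108,
         84,   41,   91,  109,   31,   10,    0]), array([-20,  -5,   5,   8,  13,  19,  25,  35,  42,  46,  49,  52,  56,
        60,  64,  68,  75,  85, 100]))
base 532 28 (array([ 109, 2015,   77,   46,  749,  684,   56,   36,   40,   78,   71,
         32,    5,    3,    3,    0,    0,    0]), array([-20,  -5,   5,   8,  13,  19,  25,  35,  42,  46,  49,  52,  56,
        60,  64,  68,  75,  85, 100]))
lid 485 -294 (array([  82, 1552,   64,  179, 1279,  735,   13,    3,    3,   17,   57,
         44,    7,    0,    0,    0,    0,    0]), array([-20,  -5,   5,   8,  13,  19,  25,  35,  42,  46,  49,  52,  56,
        60,  64,  68,  75,  85, 100]))
scene table z 1.8609818879338036
pan 491 293 (array([  0, 681,  78, 156, 248, 123, 138, 100,  73,  71,  83, 113,  73,
        66,  79,  51,   8,   1]), array([-20,  -5,   5,   8,  13,  19,  25,  35,  42,  46,  49,  52,  56,
        60,  64,  68,  75,  85, 100]))
base 532 28 (array([   2, 1086,   81,   29,  199,  603,  169,  109,   60,   76,   82,
         43,    8,    3,    1,    3,    0,    0]), array([-20,  -5,   5,   8,  13,  19,  25,  35,  42,  46,  49,  52,  56,
        60,  64,  68,  75,  85, 100]))
lid 485 -294 (array([   1, 1247,   76,   23,  790,  871,   34,   15,   21,   18,   26,
         75,    5,    0,    0,    0,    0,    0]), array([-20,  -5,   5,   8,  13,  19,  25,  35,  42,  46,  49,  52,  56,
        60,  64,  68,  75,  85, 100]))
```

```bash
cat >> h.py <<'E'
def radial(d,c,z,R,w=14,col=None):
    """edge points on the circle radius ~R at height z around c by strongest gradient along the radius"""
    g=cv2.GaussianBlur(d["img"],(3,3),0).astype(np.float32)
    a=np.linspace(-np.pi,np.pi,240,endpoint=False); rr=np.arange(R-w,R+w,0.5)
    A,Rr=np.meshgrid(a,rr,indexing="ij")
    p=np.c_[(c[0]+Rr*np.cos(A)).ravel(),(c[1]+Rr*np.sin(A)).ravel(),np.full(A.size,z)]
    uv=proj(d,p).astype(np.float32).reshape(*A.shape,2)
    s=cv2.remap(g,uv[...,0],uv[...,1],cv2.INTER_LINEAR)
    s=s.mean(2); gr=np.abs(np.gradient(cv2.blur(s,(5,1)),axis=1)); i=gr.argmax(1); ok=gr.max(1)>1.0
    r=rr[i]; return np.c_[c[0]+r*np.cos(a),c[1]+r*np.sin(a)][ok],a[ok]
def circ(d,c,z,R,w=14,it=4):
    c=np.array(c,float)
    for k in range(it):
        p,a=radial(d,c,z,R,w if k<2 else 8); c,m,r=fitc(p,R)
    p,a=radial(d,c,z,R,12); c2,_,r=fitc(p,R)
    return c,m,(np.abs(r)<2.5).mean(),a[np.abs(r)>5]
E
python3 - <<'E'
from h import *
for n in("top","scene"):
    d=dict(np.load(n+"0.npz"))
    for nm,c,z,R in(("pan fl",(491,293),16,94),("pan rim out",(491,293),66,80),("pan rim in",(491,293),66,75.5),("base out",(532,28),50,80),("base in",(532,28),50,75.5),("lid",(485,-294),16,94)):
        c,m,f,b=circ(d,c,z,R); print(n,nm,c.round(1),"med",round(m,2),"frac",round(f,2))
    P=cloud(d)
    for nm,c,lo,hi in(("pan",(491,293),62,70),("base",(532,28),47,53)):
        m=(np.hypot(P[...,0]-c[0],P[...,1]-c[1])<90)&(P[...,2]>lo)&(P[...,2]<hi); print(n,nm,"depth rim",[x for x in fitc(P[m],77.7)[:2]],m.sum())
E
```

```text
top pan fl [492.1 294.3] med 1.01 frac 0.72
top pan rim out [490.9 291.6] med 1.49 frac 0.58
top pan rim in [494.4 296. ] med 2.05 frac 0.26
top base out [530.6  29.9] med 0.94 frac 0.91
top base in [531.5  29.9] med 3.61 frac 0.1
top lid [ 485.4 -293.3] med 1.5 frac 0.85
top pan depth rim [array([493.17636706, 296.77882177]), np.float64(1.1575973374601005)] 190
top base depth rim [array([533.28365733,  28.96053495]), np.float64(1.167741225379487)] 139
scene pan fl [502.5 287.7] med 2.43 frac 0.46
scene pan rim out [492.2 298.4] med 1.91 frac 0.62
scene pan rim in [490.5 299.8] med 3.23 frac 0.39
scene base out [532.4  30.3] med 1.13 frac 0.8
scene base in [531.7  30.5] med 3.96 frac 0.1
scene lid [ 491.7 -296.4] med 2.88 frac 0.42
scene pan depth rim [array([492.68544031, 298.08063809]), np.float64(1.5203119835360426)] 144
scene base depth rim [array([533.1820402 ,  30.15842408]), np.float64(1.7294916606583115)] 153
```

```bash
cat >> h.py <<'E'
def edgeprof(d,c,z,R,w=25):
    p,a=radial(d,c,z,R,w); return a,np.hypot(*(p-c).T)-R
E
python3 - <<'E'
from h import *
for n in("top","scene"):
    d=dict(np.load(n+"0.npz")); P=cloud(d); g=d["img"].mean(2)
    for nm,c,z0 in(("pan",(492,295),52),("lid",(486,-294),52)):
        # bar mask by brightness, within 45 mm of axis on plane z=52
        v,u=np.mgrid[:384,:512]; Q=cast(d,np.c_[u.ravel(),v.ravel()],z0).reshape(384,512,3)
        near=np.hypot(Q[...,0]-c[0],Q[...,1]-c[1])<47
        t=np.median(g[near]); 
        m=near&(g>t+14); p=Q[m][:,:2]
        k,l=cv2.connectedComponents(m.astype(np.uint8))
        i=1+np.argmax([ (l==j).sum() for j in range(1,k)]); p=Q[l==i][:,:2]
        x=p-p.mean(0); w,V=np.linalg.eigh(np.cov(x.T)); ax=V[:,1]
        print(n,nm,"t",t,"n",len(p),"centre",p.mean(0).round(1),"dir",round(np.arctan2(ax[1],ax[0]),3),"sd",np.sqrt(w).round(1))
    # notch / keys
    for nm,c,z,R,ang in(("lid notch",(486,-294),16,94,np.pi),("pan notch",(492,295),16,94,-.8)):
        a,r=edgeprof(d,np.array(c,float),z,R,18)
        s=np.abs((a-ang+np.pi)%(2*np.pi)-np.pi)<.35; print(n,nm,[(round(x,2),round(y)) for x,y in zip(a[s],r[s])])
    for nm,c,h in(("base key",(531.5,30),50),("pan key",(492,295),66)):
        s=np.hypot(P[...,0]-c[0],P[...,1]-c[1]); m=(s>82)&(s<95)&(P[...,2]>h-12)&(P[...,2]<h+18); q=P[m]
        print(n,nm,m.sum(),"angles",np.round(np.arctan2(q[:,1]-c[1],q[:,0]-c[0]),2)[:40],q[:,2].round()[:40])
E
```

```text
top pan t 95.33333333333333 n 55 centre [489.2 294.7] dir 0.796 sd [ 1.9 26.6]
top lid t 96.33333333333333 n 72 centre [ 484.5 -295. ] dir 1.743 sd [ 2.6 26.8]
top lid notch [(np.float64(-3.14), 1), (np.float64(-3.12), 1), (np.float64(-3.09), -16), (np.float64(-3.06), -15), (np.float64(-3.04), -15), (np.float64(-3.01), -15), (np.float64(-2.98), -15), (np.float64(-2.96), -15), (np.float64(-2.93), -14), (np.float64(-2.91), -14), (np.float64(-2.88), 1), (np.float64(-2.85), 1), (np.float64(-2.83), 2), (np.float64(-2.8), 1), (np.float64(2.8), 1), (np.float64(2.83), 1), (np.float64(2.85), 1), (np.float64(2.88), 1), (np.float64(2.91), 1), (np.float64(2.93), 4), (np.float64(2.96), 3), (np.float64(2.98), 2), (np.float64(3.01), 2), (np.float64(3.04), 1), (np.float64(3.06), 2), (np.float64(3.09), 2), (np.float64(3.12), 1)]
top pan notch [(np.float64(-1.13), -14), (np.float64(-1.1), -14), (np.float64(-1.07), -16), (np.float64(-1.05), -15), (np.float64(-1.02), -15), (np.float64(-0.99), -15), (np.float64(-0.97), -15), (np.float64(-0.94), -14), (np.float64(-0.92), -13), (np.float64(-0.89), -14), (n
[... 2367 characters left out ...]
at64(-0.47), 14)]
scene base key 32 angles [ 2.69  0.01  0.02  0.08  0.14 -0.03 -0.    0.01  0.07  0.13 -0.05 -0.01
 -0.03  0.    0.07  0.14 -0.04 -0.01 -0.02  0.03  0.09  0.17  0.01 -0.03
  0.02  0.08 -0.85 -0.01  0.04 -0.72 -0.55 -0.03] [48. 63. 66. 62. 58. 59. 60. 62. 58. 54. 52. 51. 59. 59. 53. 49. 46. 46.
 52. 50. 46. 40. 39. 49. 46. 42. 48. 41. 39. 45. 45. 40.]
scene pan key 30 angles [ 2.33  2.41  2.37  2.32  2.41  2.36  2.32  2.27  2.4   2.36  2.31  2.35
  2.3   2.54  2.44  2.54  2.29  2.04  1.84  1.97  1.92  1.7   1.67  1.54
  1.67  1.45  1.19  0.26 -0.11 -0.06] [81. 77. 82. 79. 74. 76. 76. 81. 71. 71. 70. 66. 68. 63. 62. 58. 60. 58.
 65. 57. 58. 68. 59. 64. 54. 65. 66. 59. 66. 64.]
```

```bash
cat >> h.py <<'E'
from scipy.spatial.transform import Rotation as Ro
def go(x,y,z,psi):
    from cell import read_state
    s=read_state(); R=Ro.from_euler("xyz",s["tool_rot"]); T=Ro.from_euler("xyz",[np.pi,0,psi])
    d=R.inv().apply(np.array([x,y,z])-s["eef_pos"])/10; w=(R.inv()*T).as_rotvec()
    print("t",round(s["clock"],2),"pos",s["eef_pos"].round(1),"rot",s["tool_rot"].round(4),"w",round(s["width"],1),"F",s["force"].round(1)); print("shift cm",d.round(2),"turn",w.round(3),"q",s["qpos"].round(2))
E
python3 -c "
from h import *
go(492,295,231,.796)"
```

```text
t 0.1 pos [214.  613.2 230.5] rot [-3.1399  0.      2.8058] w 85.2 F [0.4 0.4 0.1]
shift cm [-3.673e+01 -2.088e+01 -1.000e-02] turn [-1.00e-03  2.00e-03  2.01e+00] q [-1.3   0.63  0.04  1.52 -0.03  1.   -0.02]
```

Call:
carry_out(series=[[[-3.5,-2,0,0,0,0.12,8.5],[-7,-4,0,0,0,0.24,8.5],[-10.5,-6,0,0,0,0.36,8.5],[-14,-8,0,0,0,0.48,8.5],[-17.5,-10,0,0,0,0.6,8.5]]])

```text
clock: 0.52
eef_pos: [347.2, 459.8, 231.1]
tool_rot: [-3.141, 0.0, 2.2]
force: [1.3, 0.9, -0.1]
width: 85.1
```

```bash
python3 -c "
from h import *
go(492,295,231,.796)"
```

```text
t 0.52 pos [347.2 459.8 231.1] rot [-3.1410e+00  2.0000e-04  2.2001e+00] w 85.1 F [ 1.3  0.9 -0.1]
shift cm [-2.185e+01  2.000e+00  1.000e-02] turn [-0.000e+00  1.000e-03  1.404e+00] q [-1.11  0.53  0.21  1.73 -0.13  0.89 -0.22]
```

Call:
carry_out(series=[[[-3.5,0.3,0,0,0,0.12,8.5],[-7,0.6,0,0,0,0.24,8.5],[-10.5,1,0,0,0,0.36,8.5],[-14,1.3,0,0,0,0.48,8.5],[-17.5,1.6,0,0,0,0.6,8.5]]])

```text
clock: 0.93
eef_pos: [463.8, 328.8, 231.1]
tool_rot: [-3.141, 0.0, 1.6]
force: [0.4, 0.4, -0.4]
width: 85.0
```

```bash
python3 -c "
from h import *
go(492,295,150,.796)"
```

```text
t 0.93 pos [463.8 328.8 231.1] rot [-3.1411e+00  1.0000e-04  1.6000e+00] w 85.0 F [ 0.4  0.4 -0.4]
shift cm [-3.46  2.73  8.11] turn [-0.     0.     0.804] q [-0.91  0.54  0.38  1.76 -0.24  0.9  -0.4 ]
```

Call:
carry_out(series=[[[-1,0.8,1.5,0,0,0.12,8.5],[-2,1.6,3,0,0,0.24,8.5],[-3,2.4,5,0,0,0.36,8.5],[-3.46,2.73,6.5,0,0,0.48,8.5],[-3.46,2.73,8.1,0,0,0.6,8.5]]])

```text
clock: 1.35
eef_pos: [492.7, 294.5, 149.4]
tool_rot: [3.14, 0.001, 0.997]
force: [-0.1, -0.3, 0.1]
width: 85.1
```

Call:
carry_out(series=[[[0,0,0,0,0,0.1,7.0],[0,0,0,0,0,0.204,7.0],[0,0,0,0,0,0.204,7.0]]])

```text
clock: 1.6
eef_pos: [491.1, 296.4, 149.4]
tool_rot: [3.141, 0.002, 0.799]
force: [0.8, -0.3, -1.3]
width: 70.0
```

Run:
```python
from h import *
go(492,295,90,.797)
from cell import *
d=get_image("top");s=get_image("scene")
u,v=(172,200)
a=cv2.resize(d["img"][v-50:v+50,u-50:u+50],(400,400),interpolation=cv2.INTER_CUBIC)
u,v=315,165
b=cv2.resize(s["img"][v-50:v+50,u-50:u+50],(400,400),interpolation=cv2.INTER_CUBIC)
cv2.imwrite("pics/app1.png",np.hstack([a,b]))
```

```text
t 1.6 pos [491.1 296.4 149.4] rot [3.1414e+00 1.9000e-03 7.9930e-01] w 70.0 F [ 0.8 -0.3 -1.3]
shift cm [-0.03  0.16  5.94] turn [0.    0.002 0.002] q [-0.93  0.69  0.54  1.82 -0.49  0.77 -0.9 ]
```

View pics/app1.png

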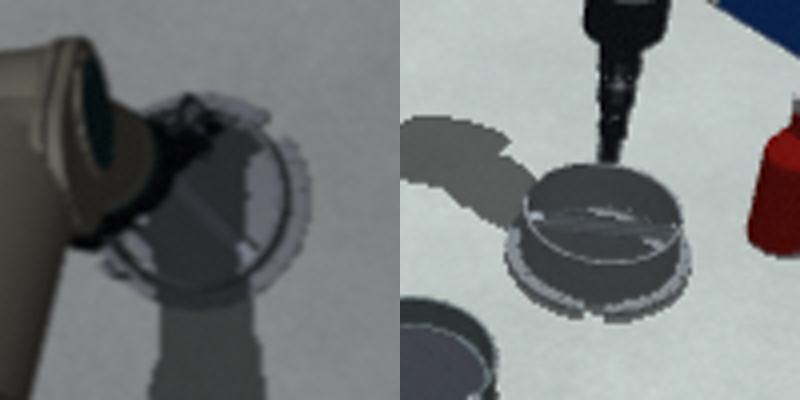

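The fingers are centred over the pan's handle: the scene crop shows the tips at (610,160), above the bar. I'll go down.

Call:
carry_out(series=[[[0,0.1,2.5,0,0,0,7.0],[0,0.1,5,0,0,0,7.0],[0,0.1,7.5,0,0,0,7.0],[0,0.1,9.5,0,0,0,7.0],[0,0.1,10.5,0,0,0,7.0]]])

```text
clock: 2.12
eef_pos: [491.0, 295.6, 43.2]
tool_rot: [-3.14, 0.003, 0.804]
force: [-0.2, -0.6, 1.1]
width: 69.8
```

```bash
python3 -c "
from h import *
go(492,295,27,.797)"
```

```text
t 2.12 pos [491.  295.6  43.2] rot [-3.140e+00  2.700e-03  8.043e-01] w 69.8 F [-0.2 -0.6  1.1]
shift cm [0.03 0.12 1.62] turn [-0.002  0.003  0.007] q [-0.85  0.83  0.42  1.88 -0.6   0.56 -0.8 ]
```

Call:
carry_out(series=[[[0,0.1,0.9,0,0,0,7.0],[0,0.1,1.6,0,0,0,7.0],[0,0.1,1.6,0,0,0,5.0],[0,0.1,1.6,0,0,0,3.0],[0,0.1,1.6,0,0,0,2.2]]])

```text
clock: 2.53
eef_pos: [493.7, 295.5, 30.2]
tool_rot: [3.141, -0.002, 0.802]
force: [-0.5, -0.4, 0.5]
width: 34.0
```

Call:
carry_out(series=[[[0,0,0,0,0,0,1.6],[0,0,0,0,0,0,0.5],[0,0,0,0,0,0,0.5],[0,0,0,0,0,0,0.5]]])

```text
clock: 2.87
eef_pos: [492.7, 296.5, 30.3]
tool_rot: [-3.14, -0.001, 0.803]
force: [-3.1, 1.4, 5.1]
width: 13.0
```

```bash
python3 -c "
from h import *
go(492,295,27,.797)"
```

```text
t 2.87 pos [492.7 296.5  30.3] rot [-3.140e+00 -1.200e-03  8.028e-01] w 13.0 F [-3.1  1.4  5.1]
shift cm [-0.16  0.06  0.33] turn [-0.002 -0.001  0.006] q [-0.84  0.85  0.4   1.88 -0.61  0.53 -0.79]
```

Call:
carry_out(series=[[[0,0,-0.5,0,0,0,0.5],[0,0,-1.5,0,0,0,0.5],[0,0,-3,0,0,0,0.5],[0,0,-4.5,0,0,0,0.5],[0,0,-6,0,0,0,0.5]]])

```text
clock: 3.28
eef_pos: [492.8, 294.6, 90.1]
tool_rot: [3.141, 0.001, 0.801]
force: [0.3, -0.6, -6.0]
width: 12.9
```

Call:
carry_out(series=[[[0,0,-2,0,0,0,0.5],[0,0,-3.5,0,0,0,0.5],[0,0,-5,0,0,0,0.5],[0,0,-6,0,0,0,0.5],[0,0,-6,0,0,0,0.5]]])

```text
clock: 3.7
eef_pos: [494.2, 295.4, 151.5]
tool_rot: [3.14, -0.003, 0.801]
force: [2.3, 0.7, -6.6]
width: 12.7
```

Run:
```python
from h import *
go(531.5,30,150,1.61)
from cell import *
d=get_image("top");s=get_image("scene")
np.savez("top1.npz",**d);np.savez("scene1.npz",**s)
u,v=(172,200)
a=cv2.resize(d["img"][v-50:v+50,u-50:u+50],(400,400),interpolation=cv2.INTER_CUBIC)
u,v=315,145
b=cv2.resize(s["img"][v-50:v+50,u-50:u+50],(400,400),interpolation=cv2.INTER_CUBIC)
cv2.imwrite("pics/lift1.png",np.hstack([a,b]))
```

```text
t 3.7 pos [494.2 295.4 151.5] rot [ 3.1404 -0.0034  0.8014] w 12.7 F [ 2.3  0.7 -6.6]
shift cm [-16.47  21.14   0.12] turn [ 0.003 -0.003 -0.809] q [-0.93  0.68  0.55  1.82 -0.49  0.77 -0.89]
```

View pics/lift1.png

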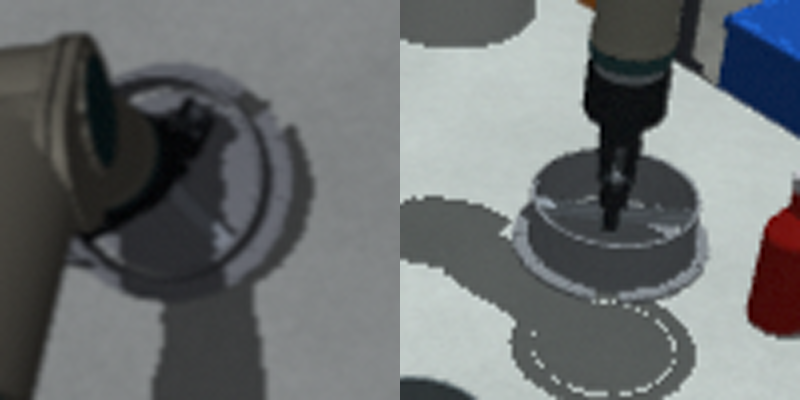

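Call:
carry_out(series=[[[-1.2,1.5,0,0,0,-0.07,0.5],[-3.3,4.2,0,0,0,-0.17,0.5],[-5.4,6.9,0,0,0,-0.27,0.5],[-7.5,9.6,0,0,0,-0.37,0.5],[-9.6,12.3,0,0,0,-0.47,0.5]]])

```text
clock: 4.22
eef_pos: [513.7, 139.0, 148.1]
tool_rot: [-3.14, 0.002, 1.277]
force: [1.7, -0.1, -6.4]
width: 12.5
```

Run:
```python
from h import *
go(531.5,30,150,1.60)
```

```text
t 4.22 pos [513.7 139.  148.1] rot [-3.1397e+00  1.6000e-03  1.2773e+00] w 12.5 F [ 1.7 -0.1 -6.4]
shift cm [-9.92  4.86 -0.18] turn [-0.002  0.001 -0.323] q [-0.57  0.61  0.38  1.93 -0.35  0.67 -0.26]
```

Call:
carry_out(series=[[[-2.5,1.2,0,0,0,-0.08,0.5],[-5,2.4,0,0,0,-0.17,0.5],[-7.4,3.6,0,0,0,-0.25,0.5],[-9.3,4.6,0,0,0,-0.323,0.5],[-9.9,4.86,-0.1,0,0,-0.323,0.5]]])

```text
clock: 4.63
eef_pos: [531.8, 26.1, 149.4]
tool_rot: [-3.14, 0.003, 1.591]
force: [0.3, -1.5, -6.2]
width: 12.8
```

Call:
carry_out(series=[[[0,0,0,0,0,0,0.5],[0,0,0,0,0,0,0.5]]])

```text
clock: 4.8
eef_pos: [531.3, 32.2, 149.5]
tool_rot: [-3.14, -0.001, 1.593]
force: [-2.3, 0.2, -6.5]
width: 12.9
```

Run:
```python
from h import *
go(531.5,30,150,1.60)
from cell import *
d=get_image("top");s=get_image("scene")
np.savez("top2.npz",**d);np.savez("scene2.npz",**s)
u,v=(250,189)
a=cv2.resize(d["img"][v-50:v+50,u-50:u+50],(400,400),interpolation=cv2.INTER_CUBIC)
u,v=268,190
b=cv2.resize(s["img"][v-50:v+50,u-50:u+50],(400,400),interpolation=cv2.INTER_CUBIC)
cv2.imwrite("pics/over2.png",np.hstack([a,b]))
zo=read_state()["eef_pos"][2]-30.3; print("pan z",zo)
for n,e in(("top",d),("scene",s)):
    for nm,c,z,R in(("fl",(531.5,30),zo+16,94),("rim",(531.5,30),zo+66,80),("rimin",(531.5,30),zo+66,75.5)):
        c,m,f,b=circ(e,c,z,R); print(n,nm,c.round(1),"med",round(m,2),"frac",round(f,2))
    P=cloud(e);c=(531.5,30); rr=np.hypot(P[...,0]-c[0],P[...,1]-c[1])
    m=(rr<90)&(rr>65)&(abs(P[...,2]-zo-66)<4); print("rim depth",fitc(P[m],77.7)[:2],m.sum())
    m=(rr<100)&(rr>83)&(P[...,2]>zo+60)&(P[...,2]<zo+85);q=P[m];print("key ang",np.arctan2(q[:,1]-c[1],q[:,0]-c[0]).round(2),q[:,2].round()-zo)
```

```text
t 4.8 pos [531.3  32.2 149.5] rot [-3.1397e+00 -7.0000e-04  1.5929e+00] w 12.9 F [-2.3  0.2 -6.5]
shift cm [-0.22  0.02 -0.05] turn [-0.002 -0.001 -0.007] q [-0.29  0.59  0.27  1.93 -0.25  0.65  0.16]
pan z 119.39475688570228
top fl [538.1  46.8] med 2.39 frac 0.27
top rim [539.8  38.3] med 2.68 frac 0.37
top rimin [533.6  38.3] med 2.18 frac 0.48
rim depth (array([531.94384985,  31.85630828]), np.float64(1.1816110904944708)) 71
key ang [] []
scene fl [531.5  34.2] med 1.53 frac 0.52
scene rim [531.2  34.2] med 2.13 frac 0.51
scene rimin [534.4  32.8] med 1.97 frac 0.57
rim depth (array([531.947376  ,  32.98739999]), np.float64(1.3984397487644173)) 169
key ang [ 3.07 -3.11  3.14  3.09  3.07 -3.12 -3.11 -3.06 -3.1   3.13  3.07 -3.1
  2.01 -3.08 -3.05  1.8   1.7   0.06] [80.60524311 80.60524311 80.60524311 78.60524311 80.60524311 75.60524311
 79.60524311 76.60524311 76.60524311 74.60524311 70.60524311 68.60524311
 66.60524311 66.60524311 64.60524311 65.60524311 65.60524311 66.60524311]
```

View pics/over2.png

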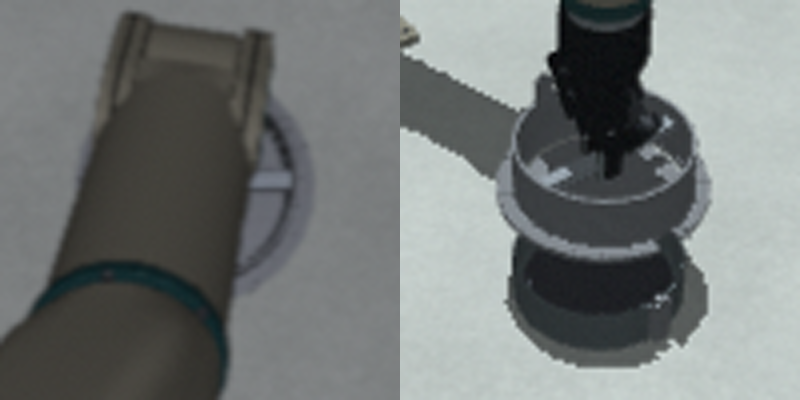

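Run:
```python
from h import *
go(531.9,29.7,92,1.60)
```

```text
t 4.9 pos [531.3  33.8 149.7] rot [-3.1401e+00 -1.1000e-03  1.5964e+00] w 12.9 F [-0.1  0.4 -6.1]
shift cm [-0.41  0.06  5.77] turn [-0.001 -0.001 -0.004] q [-0.3   0.59  0.27  1.93 -0.25  0.65  0.16]
```

Call:
carry_out(series=[[[-0.3,0.05,1,0,0,-0.004,0.5],[-0.3,0.05,2.2,0,0,-0.004,0.5],[-0.3,0.05,3.4,0,0,-0.004,0.5],[-0.3,0.05,4.6,0,0,-0.004,0.5],[-0.3,0.05,5,0,0,-0.004,0.5]]])

```text
clock: 5.32
eef_pos: [531.1, 29.9, 98.1]
tool_rot: [-3.138, -0.0, 1.601]
force: [0.1, -0.1, -6.8]
width: 12.6
```

Call:
carry_out(series=[[[0,0,0,0,0,0,0.5],[0,0,0,0,0,0,0.5],[0,0,0,0,0,0,0.5]]])

```text
clock: 5.57
eef_pos: [533.0, 29.1, 100.7]
tool_rot: [3.141, -0.0, 1.599]
force: [1.2, 0.0, -7.4]
width: 13.0
```

Run:
```python
from h import *
from cell import *
s=get_image("scene")
go(531.9,29.7,92,1.60)
u,v=268,200
cv2.imwrite("pics/over3.png",cv2.resize(s["img"][v-45:v+45,u-45:u+45],(540,540),interpolation=cv2.INTER_CUBIC))
```

```text
t 5.62 pos [533.1  29.  100.9] rot [ 3.1402e+00 -1.0000e-04  1.5991e+00] w 12.5 F [ 0.4 -0.5 -6.1]
shift cm [ 0.07 -0.12  0.89] turn [ 0.001 -0.    -0.001] q [-0.26  0.67  0.23  1.96 -0.28  0.54  0.19]
```

View pics/over3.png

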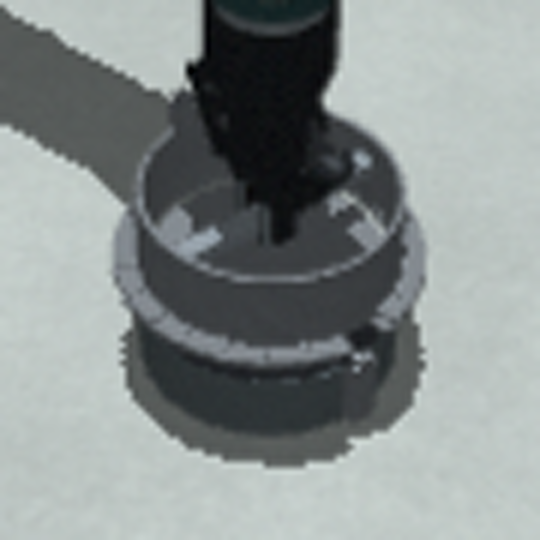

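The pan's notch at (362,338) in the crop is right above the base's key at (360,360). I'll lower it slowly and watch the force.

Call:
carry_out(series=[[[0,-0.05,0.4,0,0,0,0.5],[0,-0.05,0.8,0,0,0,0.5],[0,-0.05,1.2,0,0,0,0.5],[0,-0.05,1.6,0,0,0,0.5],[0,-0.05,1.9,0,0,0,0.5]]])

```text
clock: 6.03
eef_pos: [531.8, 28.8, 80.7]
tool_rot: [-3.141, -0.0, 1.599]
force: [-0.1, -0.9, -6.0]
width: 12.8
```

Run:
```python
from h import *
go(531.9,29.7,71,1.60)
```

```text
t 6.03 pos [531.8  28.8  80.7] rot [-3.1410e+00 -1.0000e-04  1.5988e+00] w 12.8 F [-0.1 -0.9 -6. ]
shift cm [0.09 0.01 0.97] turn [-0.001 -0.    -0.001] q [-0.25  0.7   0.22  1.98 -0.29  0.5   0.2 ]
```

Call:
carry_out(series=[[[0.04,0,0.25,0,0,0,0.5],[0.05,0,0.5,0,0,0,0.5],[0.05,0,0.7,0,0,0,0.5],[0.05,0,0.85,0,0,0,0.5],[0.05,0,0.95,0,0,0,0.5]]])

```text
clock: 6.45
eef_pos: [532.0, 29.3, 71.6]
tool_rot: [-3.141, -0.0, 1.599]
force: [-0.0, -0.5, -5.4]
width: 13.0
```

Run:
```python
from h import *
go(531.9,29.7,70.3,1.60)
```

```text
t 6.45 pos [532.   29.3  71.6] rot [-3.1414 -0.      1.5988] w 13.0 F [-0.  -0.5 -5.4]
shift cm [ 0.04 -0.01  0.13] turn [-0.    -0.    -0.001] q [-0.24  0.71  0.21  1.98 -0.3   0.48  0.21]
```

Call:
carry_out(series=[[[0,0,0.08,0,0,0,0.5],[0,0,0.16,0,0,0,0.5],[0,0,0.22,0,0,0,0.5],[0,0,0.22,0,0,0,0.5]]])

```text
clock: 6.78
eef_pos: [532.2, 29.3, 70.3]
tool_rot: [3.141, -0.0, 1.599]
force: [-1.9, -0.2, 3.0]
width: 12.6
```

Run:
```python
from h import *
go(531.9,29.7,70.3,1.60)
from cell import *
s=get_image("scene")
u,v=268,200
cv2.imwrite("pics/seat1.png",cv2.resize(s["img"][v-45:v+45,u-45:u+45],(540,540),interpolation=cv2.INTER_CUBIC))
```

```text
t 6.78 pos [532.2  29.3  70.3] rot [ 3.1411e+00 -3.0000e-04  1.5987e+00] w 12.6 F [-1.9 -0.2  3. ]
shift cm [ 0.04 -0.03  0.  ] turn [ 0.001 -0.    -0.001] q [-0.24  0.72  0.21  1.98 -0.3   0.47  0.21]
```

View pics/seat1.png

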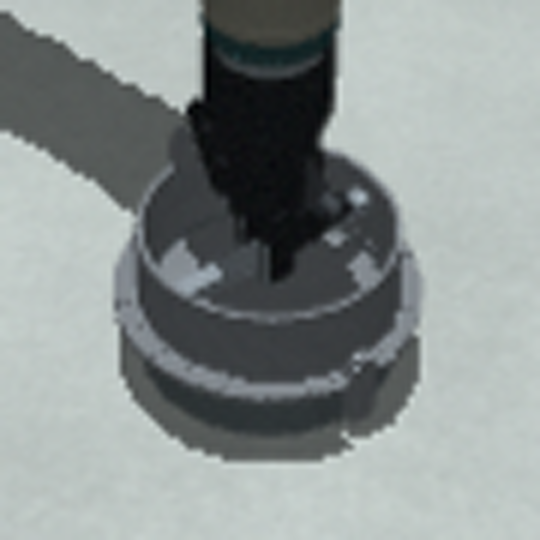

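Contact came at the predicted seat height (TCP 70.3), and the key shows in the notch at about (360,360) in the crop. I'll release and rise.

Call:
carry_out(series=[[[0,0,0,0,0,0,2],[0,0,0,0,0,0,3.5],[0,0,0,0,0,0,5],[0,0,0,0,0,0,5],[0,0,0,0,0,0,5]]])

```text
clock: 7.25
eef_pos: [532.3, 29.3, 69.6]
tool_rot: [3.141, 0.0, 1.599]
force: [0.5, -0.2, 0.2]
width: 49.8
```

Call:
carry_out(series=[[[0,0,-1.5,0,0,0,5],[0,0,-4,0,0,0,5],[0,0,-7,0,0,0,5],[0,0,-10.5,0,0,0,5],[0,0,-13,0,0,0,6]]])

```text
clock: 7.67
eef_pos: [532.6, 29.1, 202.0]
tool_rot: [3.14, 0.0, 1.598]
force: [0.8, -0.0, 0.8]
width: 59.6
```

Run:
```python
from h import *
go(486,-294,200,1.735)
```

```text
t 7.67 pos [532.6  29.1 202. ] rot [3.1396e+00 1.0000e-04 1.5984e+00] w 59.6 F [ 0.8 -0.   0.8]
shift cm [-32.16  -5.55   0.19] turn [ 0.002  0.    -0.137] q [-0.32  0.52  0.31  1.88 -0.22  0.77  0.14]
```

Call:
carry_out(series=[[[-3.5,-0.6,0,0,0,-0.03,7],[-7.2,-1.2,0,0,0,-0.06,7],[-11,-1.9,0,0,0,-0.09,7],[-14.7,-2.5,0,0,0,-0.12,7],[-18.4,-3.2,0,0,0,-0.137,7]]])

```text
clock: 8.08
eef_pos: [504.9, -157.1, 199.8]
tool_rot: [3.141, 0.0, 1.738]
force: [0.6, -0.1, 0.3]
width: 70.1
```

Call:
carry_out(series=[[[-3.5,-0.1,0,0,0,0,7],[-7,-0.3,1,0,0,0,7],[-10.5,-0.4,3,0,0,0,7],[-13,-0.5,5.5,0,0,0,7],[-13.7,-0.5,8,0,0,0,7]]])

```text
clock: 8.5
eef_pos: [522.6, -298.3, 119.3]
tool_rot: [3.14, 0.006, 1.73]
force: [0.6, 0.3, -0.1]
width: 70.2
```

Call:
carry_out(series=[[[0,0,0,0,0,0,7],[0,0,0,0,0,0,7]]])

```text
clock: 8.67
eef_pos: [521.5, -291.0, 118.3]
tool_rot: [-3.139, -0.003, 1.735]
force: [-0.0, -0.5, -0.1]
width: 70.0
```

Run:
```python
from h import *
from cell import *
go(485,-295,60,1.737)
d=get_image("top");s=get_image("scene");np.savez("top4.npz",**d);np.savez("scene4.npz",**s)
u,v=(344,204)
a=cv2.resize(d["img"][v-50:v+50,u-50:u+50],(400,400),interpolation=cv2.INTER_CUBIC)
u,v=183,232
b=cv2.resize(s["img"][v-50:v+50,u-50:u+50],(400,400),interpolation=cv2.INTER_CUBIC)
cv2.imwrite("pics/app4.png",np.hstack([a,b]))
u,v=(250,189)
a=cv2.resize(d["img"][v-40:v+40,u-40:u+40],(400,400),interpolation=cv2.INTER_CUBIC)
u,v=268,195
b=cv2.resize(s["img"][v-40:v+40,u-40:u+40],(400,400),interpolation=cv2.INTER_CUBIC)
cv2.imwrite("pics/pan4.png",np.hstack([a,b]))
for n,e in(("top",d),("scene",s)):
    for nm,c,z,R in(("fl",(531.5,30),56,94),("rim",(531.5,30),106,80),("rimin",(531.5,30),106,75.5)):
        c,m,f,_=circ(e,c,z,R); print(n,nm,c.round(1),"med",round(m,2),"frac",round(f,2))
    P=cloud(e);c=(532,29.8); rr=np.hypot(P[...,0]-c[0],P[...,1]-c[1])
    m=(rr<90)&(rr>65)&(abs(P[...,2]-106)<4); print("rim depth",fitc(P[m],77.7)[:2],m.sum(),"fl z",np.nanmedian(P[(rr>84)&(rr<91)&(P[...,2]>40)][:,2]))
    m=(rr<97)&(rr>82)&(P[...,2]>95)&(P[...,2]<125);q=P[m];print("key ang",np.arctan2(q[:,1]-c[1],q[:,0]-c[0]).round(2),q[:,2].round())
    m=(rr<74)&(abs(P[...,2]-92)<4);q=P[m][:,:2]
    if len(q)>5:
        w,V=np.linalg.eigh(np.cov(q.T));print("bar",q.mean(0),np.arctan2(V[1,1],V[0,1]),len(q))
```

```text
t 8.67 pos [ 521.5 -291.   118.3] rot [-3.1388e+00 -2.5000e-03  1.7348e+00] w 70.0 F [-0.  -0.5 -0.1]
shift cm [ 0.19 -3.65  5.84] turn [-0.003 -0.003 -0.002] q [ 0.33  0.71  0.21  1.77 -0.22  0.69  0.83]
top fl [528.   28.7] med 3.62 frac 0.18
top rim [528.5  29.1] med 1.74 frac 0.57
top rimin [520.5  29.1] med 2.62 frac 0.32
rim depth (array([532.61299679,  28.3504893 ]), np.float64(1.215950187265733)) 203 fl z 55.9026898256152
key ang [ 3.11 -3.13 -3.1  -3.06 -3.02  3.11 -3.13 -3.1  -3.06 -3.03  3.11 -3.14
 -3.1  -3.07 -3.03] [115. 124. 116. 120. 114. 116. 121. 121. 118. 117. 111. 110. 110. 107.
 100.]
bar [533.0762418   28.11033874] 1.5818951419364071 173
scene fl [529.5  30.2] med 1.39 frac 0.42
scene rim [531.6  29.6] med 2.1 frac 0.56
scene rimin [531.4  30.7] med 2.36 frac 0.47
rim depth (array([532.93330254,  29.05810601]), np.float64(1.5424804587411103)) 195 fl z 57.42732015692093
key ang [-3.12 -3.14  3.11 -3.08 -3.11  3.11  3.06 -3.03 -3.07 -3.09  3.09 -3.05
 -3.04 -3.1   3.13  3.08 -3.04 -3.11 -3.01 -3.01 -0.18 -0.99] [119. 121. 121. 120. 120. 116. 115. 117. 116. 118. 114. 110. 114. 112.
 109. 108. 106. 105. 104.  99.  98.  95.]
bar [529.24769298  31.18870377] 1.653589935297504 135
```

View pics/app4.png

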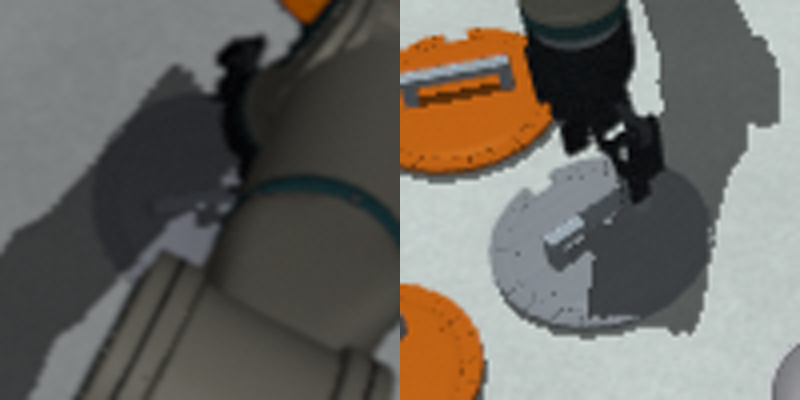

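View pics/pan4.png

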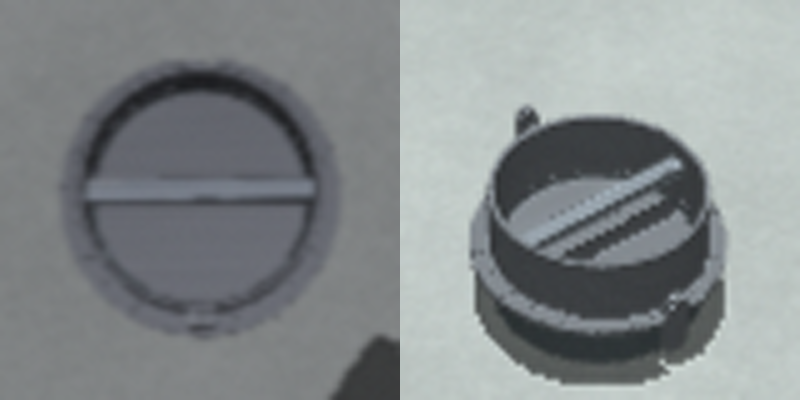

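The pan is seated: the flange top is at 56 mm (56 expected) and level, with its bar along y and its key at the far left. I overshot x over the lid, so the tool has to move 36 mm along tool −y.

Call:
carry_out(series=[[[0.1,-1.5,0,0,0,0,7],[0.15,-3,0,0,0,0,7],[0.15,-3.65,0,0,0,0,7],[0.15,-3.65,1,0,0,0,7],[0.15,-3.65,2,0,0,0,7]]])

```text
clock: 9.18
eef_pos: [488.2, -295.9, 100.6]
tool_rot: [3.138, 0.002, 1.737]
force: [0.3, -0.4, 0.4]
width: 69.9
```

Call:
carry_out(series=[[[0,0,0,0,0,0,7],[0,0,0,0,0,0,7],[0,0,0,0,0,0,7]]])

```text
clock: 9.43
eef_pos: [487.2, -295.7, 99.2]
tool_rot: [3.142, -0.0, 1.737]
force: [0.1, 0.9, -0.3]
width: 70.4
```

Run:
```python
from h import *
from cell import *
go(485,-295,60,1.737)
d=get_image("top");s=get_image("scene")
u,v=(344,204)
a=cv2.resize(d["img"][v-50:v+50,u-50:u+50],(400,400),interpolation=cv2.INTER_CUBIC)
u,v=183,232
b=cv2.resize(s["img"][v-50:v+50,u-50:u+50],(400,400),interpolation=cv2.INTER_CUBIC)
cv2.imwrite("pics/app5.png",np.hstack([a,b]))
```

```text
t 9.43 pos [ 487.2 -295.7   99.2] rot [ 3.1415e+00 -2.0000e-04  1.7367e+00] w 70.4 F [ 0.1  0.9 -0.3]
shift cm [ 0.1  -0.2   3.92] turn [ 0. -0. -0.] q [ 0.37  0.7   0.2   1.86 -0.23  0.6   0.88]
```

View pics/app5.png

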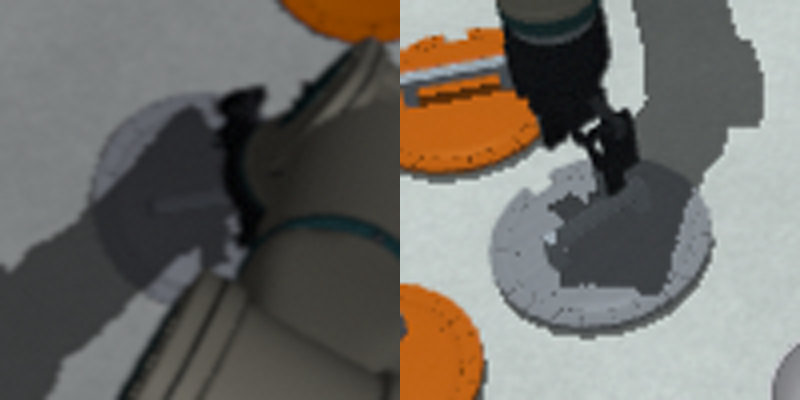

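The fingers straddle the grey lid's bar, with the near finger at (618,180) in the scene crop and the far one behind it. I'll go down.

Call:
carry_out(series=[[[0.1,-0.2,1.8,0,0,0,7],[0.1,-0.2,3.6,0,0,0,7],[0.1,-0.2,5.2,0,0,0,7],[0.1,-0.2,6.5,0,0,0,7],[0.1,-0.2,7.0,0,0,0,7]]])

```text
clock: 9.95
eef_pos: [483.7, -294.8, 28.0]
tool_rot: [-3.14, -0.002, 1.736]
force: [0.2, 0.8, 0.5]
width: 69.9
```

Call:
carry_out(series=[[[0,0,0,0,0,0,5],[0,0,0,0,0,0,3],[0,0,0,0,0,0,2.2],[0,0,0,0,0,0,1.8]]])

```text
clock: 10.28
eef_pos: [485.0, -295.8, 30.5]
tool_rot: [3.14, 0.001, 1.736]
force: [0.4, -0.3, -0.6]
width: 21.7
```

Run:
```python
from h import *
go(485,-295,29,1.737)
```

```text
t 10.28 pos [ 485.  -295.8   30.5] rot [3.1402e+00 1.1000e-03 1.7357e+00] w 21.7 F [ 0.4 -0.3 -0.6]
shift cm [0.08 0.01 0.15] turn [ 0.001  0.001 -0.001] q [ 0.4   0.81  0.15  1.9  -0.25  0.45  0.9 ]
```

Call:
carry_out(series=[[[0.05,0,0,0,0,0,1.4],[0.05,0,0,0,0,0,0.5],[0.05,0,0,0,0,0,0.5],[0.05,0,0,0,0,0,0.5],[0.05,0,0,0,0,0,0.5]]])

```text
clock: 10.7
eef_pos: [485.2, -295.4, 30.7]
tool_rot: [3.14, 0.002, 1.736]
force: [-0.6, 0.3, 6.1]
width: 12.9
```

Call:
carry_out(series=[[[0,0,-0.5,0,0,0,0.5],[0,0,-1.5,0,0,0,0.5],[0,0,-3,0,0,0,0.5],[0,0,-5,0,0,0,0.5],[0,0,-7,0,0,0,0.5]]])

```text
clock: 11.12
eef_pos: [483.1, -294.2, 100.0]
tool_rot: [-3.139, -0.002, 1.736]
force: [0.6, -0.2, -4.4]
width: 12.8
```

Call:
carry_out(series=[[[0,0,-2,0,0,0,0.5],[0,0,-4.5,0,0,0,0.5],[0,0,-7,0,0,0,0.5],[0,0,-9,0,0,0,0.5],[0,0,-10,0,0,0,0.5]]])

```text
clock: 11.53
eef_pos: [484.6, -295.2, 202.3]
tool_rot: [3.139, 0.002, 1.736]
force: [-0.3, -1.0, -4.1]
width: 13.0
```

Run:
```python
from h import *
from cell import *
go(532,29,200,1.604)
s=get_image("scene");np.savez("scene6.npz",**s)
u,v=183,200
b=cv2.resize(s["img"][v-50:v+50,u-50:u+50],(500,500),interpolation=cv2.INTER_CUBIC)
cv2.imwrite("pics/lift6.png",b)
```

```text
t 11.53 pos [ 484.6 -295.2  202.3] rot [3.1395e+00 1.7000e-03 1.7355e+00] w 13.0 F [-0.3 -1.  -4.1]
shift cm [31.21  9.99  0.2 ] turn [0.002 0.002 0.132] q [ 0.33  0.55  0.25  1.79 -0.18  0.81  0.84]
```

View pics/lift6.png

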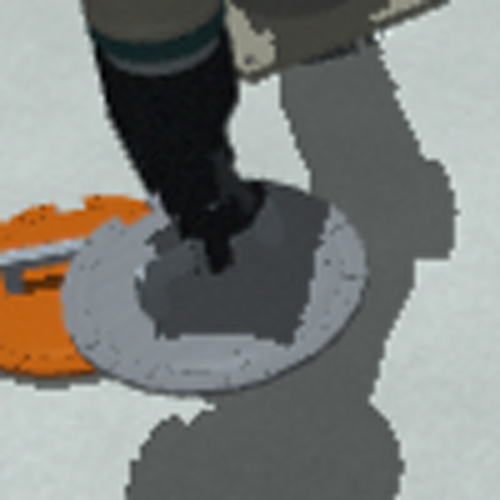

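Call:
carry_out(series=[[[1.5,0.5,0,0,0,0,0.5],[4.5,1.4,0,0,0,0.02,0.5],[8,2.5,0,0,0,0.05,0.5],[11.5,3.7,0,0,0,0.08,0.5],[15,4.8,0,0,0,0.1,0.5]]])

```text
clock: 12.0
eef_pos: [505.8, -137.2, 198.4]
tool_rot: [-3.139, -0.001, 1.633]
force: [1.3, 0.8, -5.0]
width: 12.7
```

Run:
```python
from h import *
go(532,29,195,1.604)
```

```text
t 12.0 pos [ 505.8 -137.2  198.4] rot [-3.1390e+00 -1.0000e-03  1.6334e+00] w 12.7 F [ 1.3  0.8 -5. ]
shift cm [16.42  3.65  0.34] turn [-0.003 -0.001  0.029] q [ 0.02  0.51  0.29  1.91 -0.2   0.76  0.48]
```

Call:
carry_out(series=[[[3.7,0.8,0,0,0,0.01,0.5],[7.4,1.6,0,0,0,0.02,0.5],[11,2.4,0,0,0,0.029,0.5],[14,3.1,0,0,0,0.029,0.5],[16,3.6,0,0,0,0.029,0.5]]])

```text
clock: 12.42
eef_pos: [531.3, 27.8, 198.2]
tool_rot: [-3.139, -0.002, 1.611]
force: [-0.0, -0.2, -4.6]
width: 12.6
```

Call:
carry_out(series=[[[0,0,0,0,0,0,0.5],[0,0,0,0,0,0,0.5],[0,0,0,0,0,0,0.5],[0,0,0,0,0,0,0.5],[0,0,0,0,0,0,0.5]]])

```text
clock: 12.83
eef_pos: [532.1, 21.3, 199.4]
tool_rot: [-3.141, 0.001, 1.604]
force: [-0.2, -0.2, -4.0]
width: 12.3
```

```bash
cat > lid.py <<'E'
from h import *
from cell import *
import sys
d=get_image("top");s=get_image("scene"); 
st=read_state(); c=st["eef_pos"][:2]; zo=st["eef_pos"][2]-30.7
go(532,29,165,1.604); print("lid z",zo)
for n,e in(("top",d),("scene",s)):
    q,m,f,_=circ(e,c,zo+16,94); print(n,"flange",q.round(1),"med",round(m,2),"frac",round(f,2))
    P=cloud(e); rr=np.hypot(P[...,0]-c[0],P[...,1]-c[1])
    m=(rr<92)&(abs(P[...,2]-zo-17)<9); Q=P[m]; A=np.c_[Q[:,:2]-c,np.ones(len(Q))]; k=np.linalg.lstsq(A,Q[:,2],rcond=None)[0]; print(n,"plane slopes",k[:2].round(4),"h",k[2]-zo,len(Q))
    m=(rr>62)&(rr<110)&(abs(P[...,2]-zo-17)<9); Q=P[m]
    a,r=edgeprof(e,np.array(q),zo+16,94,18); t=np.abs((a+2*np.pi)%(2*np.pi)-np.pi)<.3; print([(round(float(x),2),int(y)) for x,y in zip(a[t],r[t])])
u,v=(250,189)
a=cv2.resize(d["img"][v-50:v+50,u-50:u+50],(400,400),interpolation=cv2.INTER_CUBIC)
u,v=268,180
b=cv2.resize(s["img"][v-50:v+50,u-50:u+50],(400,400),interpolation=cv2.INTER_CUBIC)
cv2.imwrite(sys.argv[1],np.hstack([a,b]))
E
python3 lid.py pics/over7.png
```

```text
t 12.93 pos [532.3  21.8 199.5] rot [-3.1413e+00  3.0000e-04  1.6047e+00] w 12.6 F [ 0.  -0.1 -4.7]
shift cm [ 0.72 -0.01  3.45] turn [-0.     0.     0.001] q [-0.3   0.52  0.3   1.89 -0.21  0.77  0.16]
lid z 168.82903744960205
top flange [532.7  20.8] med 0.95 frac 0.6
top plane slopes [ 0.0011 -0.0073] h 16.05916243949804 522
[(2.85, 15), (2.88, 16), (2.91, 16), (2.93, 15), (2.96, 16), (2.98, 16), (3.01, 15), (3.04, 16)]
scene flange [530.9  23.8] med 0.87 frac 0.74
scene plane slopes [-0.0064  0.0043] h 19.44627297578205 1190
[(-3.14, -14), (-3.12, -12), (-3.09, -14), (-3.06, -13), (-3.04, -14), (-3.01, -13), (-2.98, -15), (-2.96, -13), (-2.93, -11), (-2.91, 10), (-2.88, 10), (-2.85, 12), (2.85, -1), (2.88, 5), (2.91, 0), (2.93, 1), (2.96, 0), (2.98, 0), (3.01, 2), (3.04, 1), (3.06, -2), (3.09, -9), (3.12, -9)]
```

View pics/over7.png

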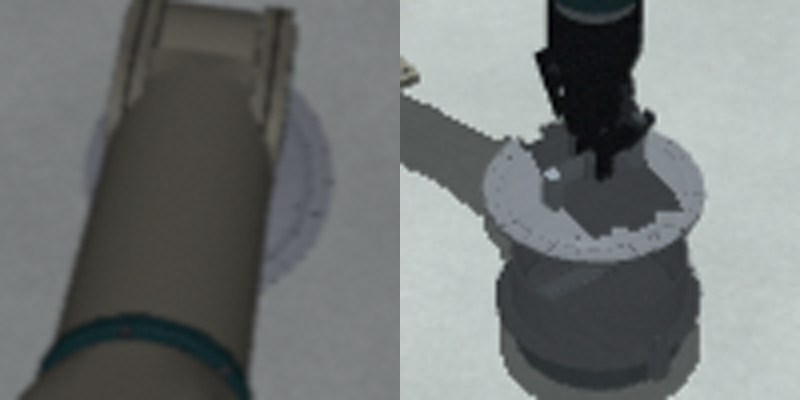

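Call:
carry_out(series=[[[0.3,0,0.5,0,0,0,0.5],[0.68,0,1.3,0,0,0,0.5],[0.68,0,2.2,0,0,0,0.5],[0.68,0,3.0,0,0,0,0.5],[0.68,0,3.4,0,0,0,0.5]]])

```text
clock: 13.35
eef_pos: [531.2, 29.9, 163.8]
tool_rot: [-3.139, 0.0, 1.607]
force: [0.0, -0.0, -4.5]
width: 12.6
```

Call:
carry_out(series=[[[0,0,0,0,0,0,0.5],[0,0,0,0,0,0,0.5],[0,0,0,0,0,0,0.5],[0,0,0,0,0,0,0.5]]])

```text
clock: 13.68
eef_pos: [532.6, 29.7, 165.9]
tool_rot: [3.141, -0.0, 1.607]
force: [-0.5, 0.0, -4.9]
width: 12.8
```

```bash
python3 lid.py pics/over8.png
```

```text
t 13.78 pos [532.6  29.7 166. ] rot [ 3.1408e+00 -1.0000e-04  1.6067e+00] w 12.9 F [-0.3 -0.3 -3.7]
shift cm [-0.07 -0.06  0.1 ] turn [ 0.001 -0.     0.003] q [-0.3   0.57  0.28  1.92 -0.24  0.69  0.16]
lid z 135.27470080188291
top flange [532.4  27.6] med 2.76 frac 0.45
top plane slopes [-0.0022  0.0004] h 16.608640821650965 542
[(-3.14, 0), (-3.12, 0), (-3.09, 2), (-3.06, 6), (-3.04, 6), (-2.91, 15), (-2.88, 15), (-2.85, 4), (2.85, -9), (2.88, -8), (2.91, -9), (2.93, -9), (2.96, -10), (2.98, -8), (3.01, -8), (3.04, -5), (3.06, -5), (3.09, -3), (3.12, -2)]
scene flange [530.8  31. ] med 1.05 frac 0.72
scene plane slopes [-0.0051  0.0046] h 19.452136919098336 1170
[(-3.14, 14), (-3.12, 15), (-3.09, -13), (-3.06, -12), (-3.04, -15), (-3.01, -13), (-2.96, -16), (-2.93, -13), (-2.91, 0), (-2.88, 2), (-2.85, 0), (2.85, 2), (2.88, 2), (2.91, 3), (2.93, 2), (2.96, 2), (2.98, 0), (3.01, 1), (3.04, 0), (3.06, 0), (3.09, -4), (3.12, -2)]
```

View pics/over8.png

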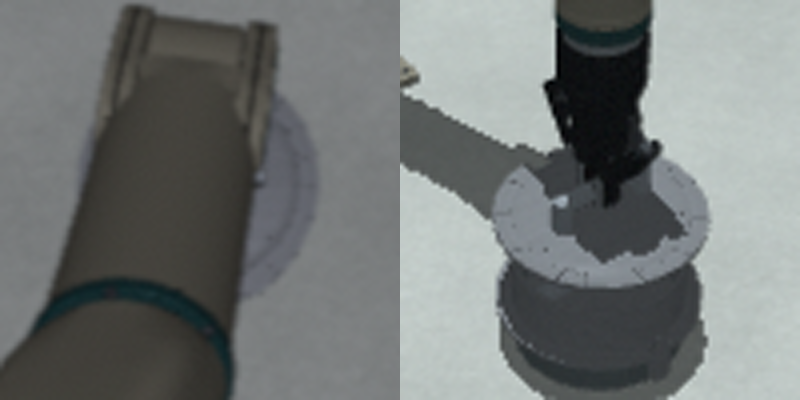

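Run:
```python
from h import *
from cell import *
s=get_image("scene"); zo=read_state()["eef_pos"][2]-30.7
cv2.imwrite("pics/n8.png",cv2.resize(s["img"][145:215,230:310],(800,700)[::1],interpolation=cv2.INTER_CUBIC)[:600])
for nm,p in(("notch pred L",(532.5-94*np.cos(.03)-11*.03,29.5-94*.03+11,zo+16)),("notch R",(532.5-94*np.cos(.03),29.5-94*.03-11,zo+16)),("key top",(532.5-87,29-2.8,120))):
    q=(proj(s,p)[0]-[230,145])*10; print(nm,q.round())
```

```text
notch pred L [240. 232.]
notch R [191. 255.]
key top [226. 320.]
```

View pics/n8.png

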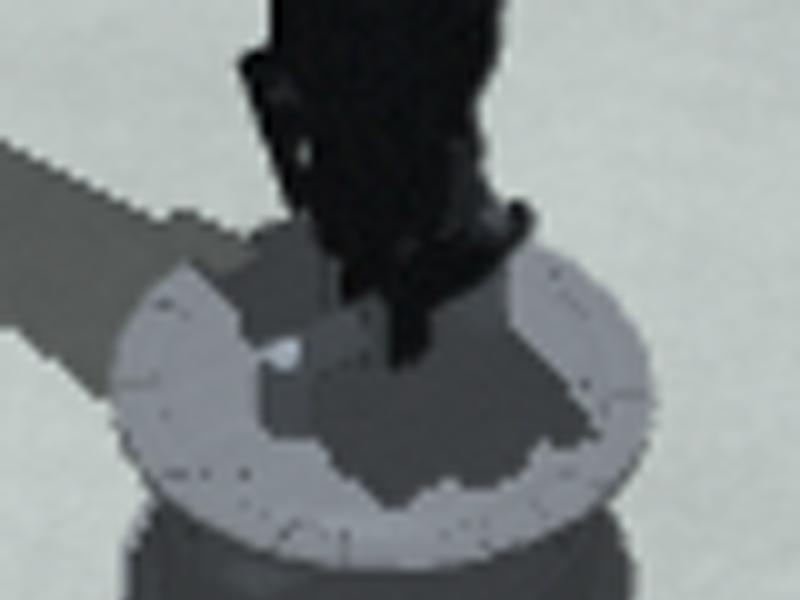

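The lid's notch shows between about (190,262) and (250,240), against predictions of (191,255) and (240,232), so the yaw agrees. I'll lower it.

Call:
carry_out(series=[[[-0.05,0,0.5,0,0,0.003,0.5],[-0.05,0,1.0,0,0,0.003,0.5],[-0.05,0,1.5,0,0,0.003,0.5],[-0.05,0,2.0,0,0,0.003,0.5],[-0.05,0,2.4,0,0,0.003,0.5]]])

```text
clock: 14.25
eef_pos: [531.9, 29.3, 140.7]
tool_rot: [-3.141, 0.0, 1.604]
force: [-0.3, 0.6, -4.4]
width: 12.5
```

Run:
```python
from h import *
go(532.4,29,127,1.604)
```

```text
t 14.25 pos [531.9  29.3 140.7] rot [-3.1406  0.      1.6038] w 12.5 F [-0.3  0.6 -4.4]
shift cm [-0.03  0.05  1.37] turn [-0.001  0.    -0.   ] q [-0.28  0.6   0.27  1.94 -0.25  0.63  0.18]
```

Call:
carry_out(series=[[[-0.03,0,0.25,0,0,0,0.5],[-0.03,0,0.5,0,0,0,0.5],[-0.03,0,0.75,0,0,0,0.5],[-0.03,0,1.0,0,0,0,0.5],[-0.03,0,1.15,0,0,0,0.5]]])

```text
clock: 14.67
eef_pos: [532.3, 29.0, 129.8]
tool_rot: [-3.141, 0.0, 1.604]
force: [-0.5, 0.8, -4.0]
width: 12.5
```

Run:
```python
from h import *
go(532.4,29,127,1.604)
```

```text
t 14.67 pos [532.3  29.  129.8] rot [-3.1414  0.      1.6038] w 12.5 F [-0.5  0.8 -4. ]
shift cm [0.   0.01 0.28] turn [-0.  0. -0.] q [-0.28  0.62  0.26  1.95 -0.26  0.61  0.18]
```

Call:
carry_out(series=[[[0,0,0.1,0,0,0,0.5],[0,0,0.2,0,0,0,0.5],[0,0,0.28,0,0,0,0.5],[0,0,0.36,0,0,0,0.5],[0,0,0.36,0,0,0,0.5]]])

```text
clock: 15.08
eef_pos: [532.4, 29.0, 126.7]
tool_rot: [3.141, -0.0, 1.604]
force: [-0.7, -0.3, -3.3]
width: 12.9
```

```bash
python3 lid.py pics/seat9.png
```

```text
t 15.18 pos [532.4  29.  126.7] rot [ 3.1413e+00 -1.0000e-04  1.6037e+00] w 12.7 F [-0.1  0.1 -2.6]
shift cm [ 0.   -0.04 -3.83] turn [ 0. -0. -0.] q [-0.28  0.63  0.25  1.95 -0.26  0.6   0.19]
lid z 95.98706103328514
top flange [531.3  27.9] med 1.97 frac 0.64
top plane slopes [0.0006 0.0037] h 17.37069327231103 525
[(-2.91, 15), (-2.88, 0), (-2.85, 0)]
scene flange [530.3  30.7] med 0.98 frac 0.74
scene plane slopes [-0.0088  0.0063] h 19.54429351753862 1161
[(-3.14, 3), (-3.12, 2), (-3.09, 0), (-3.06, 0), (-3.04, -3), (-3.01, -4), (-2.98, -8), (-2.96, 4), (-2.93, 2), (-2.91, 1), (-2.88, 0), (-2.85, 0), (2.85, 15), (2.96, 0), (2.98, -1), (3.12, 6)]
```

View pics/seat9.png

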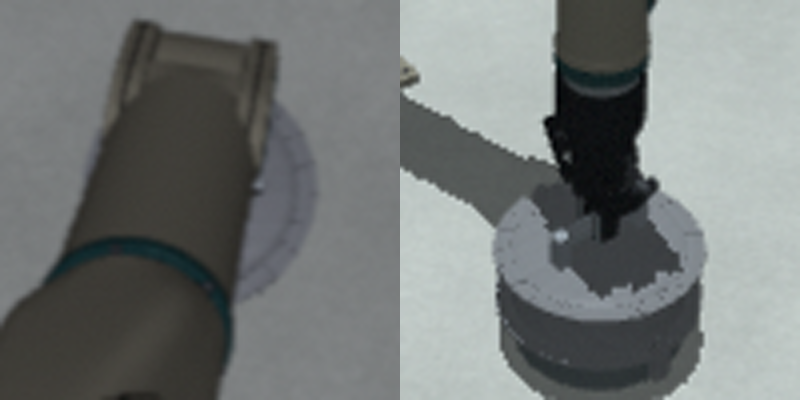

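Call:
carry_out(series=[[[0,0,0.05,0,0,0,0.5],[0,0,0.1,0,0,0,0.5],[0,0,0.1,0,0,0,0.5]]])

```text
clock: 15.43
eef_pos: [532.4, 29.0, 126.6]
tool_rot: [3.141, -0.001, 1.604]
force: [-4.0, 0.2, 7.9]
width: 13.0
```

The lid stopped at its predicted seat height: TCP 126.6, with 12 N of support. I'll release and retreat.

Call:
carry_out(series=[[[0,0,0,0,0,0,2],[0,0,0,0,0,0,3.5],[0,0,0,0,0,0,5],[0,0,0,0,0,0,5],[0,0,0,0,0,0,5]]])

```text
clock: 15.85
eef_pos: [532.4, 29.0, 125.5]
tool_rot: [3.141, 0.0, 1.604]
force: [0.5, 0.2, -0.7]
width: 50.1
```

Call:
carry_out(series=[[[0,0,-1.5,0,0,0,5],[0,0,-4,0,0,0,5],[0,0,-7,0,0,0,5],[0,0,-10,0,0,0,5],[0,0,-12,0,0,0,5]]])

```text
clock: 16.27
eef_pos: [533.2, 28.8, 248.0]
tool_rot: [3.139, -0.0, 1.604]
force: [0.3, -0.2, 0.5]
width: 49.8
```

Call:
carry_out(series=[[[-4,0,0,0,0,0,5],[-8,0,0,0,0,0,5],[-12,0,0,0,0,0,5],[-16,0,0,0,0,0,5],[-20,0,0,0,0,0,5]]])

```text
clock: 16.68
eef_pos: [538.7, -172.6, 245.6]
tool_rot: [3.141, -0.0, 1.604]
force: [0.3, -0.2, -0.5]
width: 50.1
```

Call:
carry_out(series=[[[-2,0,0,0,0,0,5],[-2,0,0,0,0,0,5],[-2,0,0,0,0,0,5]]])

```text
clock: 16.93
eef_pos: [539.1, -192.4, 245.3]
tool_rot: [-3.141, 0.0, 1.6]
force: [-0.8, 0.6, -1.1]
width: 50.0
```

Run:
```python
from h import *
from cell import *
d=get_image("top");s=get_image("scene"); print(read_state()["clock"],read_state()["eef_pos"])
c=np.array([532.4,29.2])
for n,e in(("top",d),("scene",s)):
    q,m,f,_=circ(e,c,112,94); print(n,"lid flange",q.round(1),"med",round(m,2),"frac",round(f,2))
    P=cloud(e); rr=np.hypot(P[...,0]-c[0],P[...,1]-c[1])
    m=(rr<88)&(abs(P[...,2]-114)<9); Q=P[m]; A=np.c_[Q[:,:2]-c,np.ones(len(Q))]; k=np.linalg.lstsq(A,Q[:,2],rcond=None)[0]; print("plane",k.round(4),"ring z",np.median(P[(rr>84)&(rr<92)&(P[...,2]>100)][:,2]),"top z",np.median(P[(rr>30)&(rr<70)&(P[...,2]>100)][:,2]))
    m=(rr<47)&(P[...,2]>142);q=P[m][:,:2];w,V=np.linalg.eigh(np.cov(q.T));print("bar",q.mean(0),np.arctan2(V[1,1],V[0,1]),len(q))
u,v=(250,189)
a=cv2.resize(d["img"][v-35:v+35,u-35:u+35],(400,400),interpolation=cv2.INTER_CUBIC)
u,v=268,190
b=cv2.resize(s["img"][v-35:v+35,u-35:u+35],(400,400),interpolation=cv2.INTER_CUBIC)
cv2.imwrite("pics/fin.png",np.hstack([a,b])); cv2.imwrite("pics/finall.png",d["img"])
```

```text
17.0333 [ 539.63447849 -189.3898722   245.15547388]
top lid flange [532.   28.6] med 0.98 frac 0.92
plane [ 2.500000e-03 -1.100000e-03  1.137306e+02] ring z 111.44194505971677 top z 114.81698279082616
bar [533.04378914  26.39749062] 1.6050333610567251 139
scene lid flange [530.6  30.9] med 1.0 frac 0.78
plane [-1.200000e-03  3.800000e-03  1.155964e+02] ring z 113.43675418665134 top z 116.79099219371153
bar [534.64764987  27.96877184] 1.6045950721637185 100
```

View pics/fin.png

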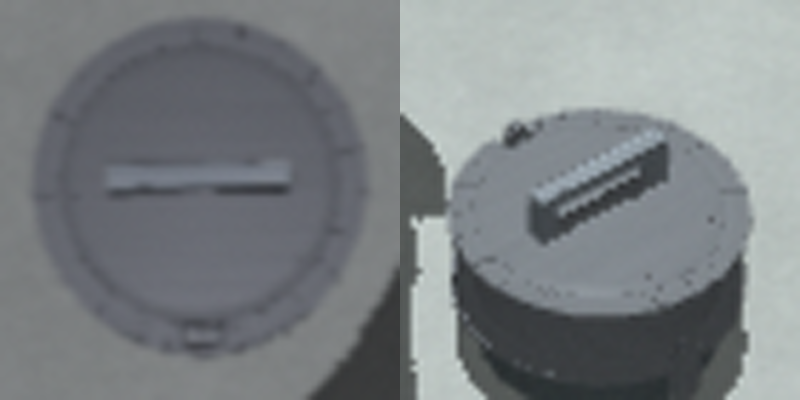

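View pics/finall.png

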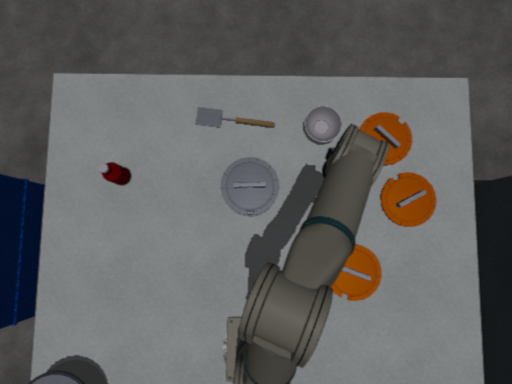

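The key protrudes through the lid's notch at (203,335) in the top crop and (517,132) in the scene crop. The lid is level and at seat height, and the bottle (117,174), bowl (322,125) and spatula (235,118) haven't moved.

```bash
python3 -c "
from cell import *
finish_job()"
```

```text
the job is handed in; nothing more can be done
```

The food warmer is assembled and handed in at about 17 s on the robot's clock. I turned the pan about 0.8 rad and lowered it onto the base. I then set the grey lid on the pan, released both pieces and moved the arm clear.

**Pan:** It touched down at the predicted seat height. Its flange top measured 56–57 mm up (56 expected), and pictures showed the base's key in the notch.

**Lid:** It stopped at its predicted seat height and sits level within about 0.004 rad. Its flange top measured 111.4 mm from the top camera and 113.4 mm from the scene camera (112 expected). The pan's key shows through the lid's notch in both views. The bottle, bowl and spatula are at the same pixels as at the start.

**Disagreements:** The two cameras differ by about 2 mm on the lid's centre and height, which fits the stated calibration. The fits to the pan's rim outline were poor where the arm or wall hid it, so I relied on the depth fit and the arm's own position there. I also overshot x by 36 mm while approaching the lid and corrected it before going down.

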